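# Kit the scoring tray on a stopped belt, then reset the stop

### The job

Press the mushroom stop button all the way down, so that it stays down and the belt is off, before you move any tool. Then lay the flour shaker, the dough scraper and the scoring knife on the tray, each on its own drawn outline, turned the same way as the drawing, standing or lying flat, and let go of them. Once all three are in place, turn the button's head clockwise as far as it goes to reset it, and leave the other things on the table where they are.

Things in the scene. Friction and masses are not known exactly. Their poses are not given: they have to be found in the camera images.
- stop_top (a point): centre of the top face of the mushroom stop: a red round head, 40 mm across and 16 mm thick, on a 20 mm stem over a grey box (64 x 64 x 50 mm high) fixed to the table on the robot's side of the belt. Up, its top stands 88 mm above the table; pressed, 80 mm, with the head's underside then 14 mm above the box. z points up
- stop_stem (a joint): how far the stop is pressed: 0 up, 0.008 m fully down. Pressing takes about 4 to 5 N; it stays down by itself when let go (pulling up with more than about 3 N would raise it)
- stop_head (a joint): turn of the stop's head about its vertical axis, growing clockwise seen from above, to its end stop at 1.05 rad; it stays where it is left; light (about 0.05 N m). It starts between 0 and 0.15
- shaker: flour shaker, an upright aluminium can 52 mm across and 65 mm high with a holed domed top; origin at the centre of its underside, z up; stands on the table; about 0.14 kg
- scraper: dough scraper lying on the table: wooden handle 22 (x) x 90 (y) x 20 mm high, and a flat steel blade on its +x side, 84 mm wide (y), 4 mm thick, lying at the bottom and reaching to x = +66 mm. Origin at the centre of the handle's underside, z up; about 0.13 kg
- scraper_edge (a point): middle of the scraper's free blade edge, 66 mm along +x from the scraper's origin
- scorer: scoring knife: wooden handle 110 (x) x 18 (y) x 12 mm (z), and a narrow steel blade 10 mm wide, 4 mm thick, from its +x end to x = +95 mm. Origin at the centre of the handle's underside, z out of its upper face. It starts leaning on an aluminium rest, its x axis sloping up 35 degrees away from the robot, handle end down against a foot; the rest's rail under it is only 12 mm wide, so that fingers can straddle it; about 0.05 kg
- scorer_tip (a point): tip of the scoring knife's blade, 95 mm along +x from the knife's origin, 6 mm above its underside plane
- tray: shallow aluminium tray 190 (x) x 330 (y) mm, rim 12 mm high, walls and floor 4 mm, held fast on a stopped belt 30 mm above the table; origin at the centre of its underside, z up. Its floor, 34 mm above the table, carries three printed cards, in any order along y, each with one outline
- spot_shaker (a point): where the shaker's origin belongs: centre of the drawn circle (about 55 mm across), on the tray floor; z up
- spot_scraper (a point): where the scraper's origin belongs on the tray floor: centre of the drawn handle rectangle; its x axis points towards the drawn blade, as the scraper's x must
- spot_scorer (a point): where the scoring knife's origin belongs on the tray floor: centre of the drawn handle bar; its x axis points towards the drawn blade, as the knife's x must
- baguette_a: bystander: a baguette 320 mm long lying at the right of the table, origin under its middle
- mug: bystander: white mug, 76 mm across, 90 mm high, origin under its centre
- jar: bystander: closed glass jar, 64 mm across, 100 mm high, origin under its centre
- bowl: bystander: steel bowl, 130 mm across, 55 mm high, origin under its centre
- brush: bystander: flour brush lying on the robot's side of the belt, handle to its -x
- timer: bystander: white timer 30 x 60 x 65 mm high, origin under its centre
Mind the look-alikes: they are no part of the job. What is shaped like the scorer but purple or red is not meant.

How it is judged (in metres and radians):
On the way, in this order (a step that is already met when the one before it is completed fails the run):
1. the stop is pressed fully down (value of joint stop_stem above 0.0065 m), for 0.2 s.
2. all three tools lie on their outlines, let go and at rest, with the stop still down and not yet turned (horizontal distance between shaker and spot_shaker below 0.012 m and z of shaker in the frame of spot_shaker below 0.006 m and angle between each of shaker, scraper, scorer's own z axis and vertical below 0.12 rad and linear speed of each of shaker, scraper, scorer below 0.03 m/s and horizontal distance between scraper and spot_scraper below 0.012 m and z of scraper in the frame of spot_scraper below 0.006 m and horizontal distance between scorer and spot_scorer below 0.012 m and z of scorer in the frame of spot_scorer below 0.006 m and angle between the x axis of scraper and the x axis of spot_scraper, either way round below 0.2 rad and x of scraper_edge in the frame of spot_scraper above 0.03 m and angle between the x axis of scorer and the x axis of spot_scorer, either way round below 0.2 rad and x of scorer_tip in the frame of spot_scorer above 0.04 m and contact force between each of shaker, scraper, scorer and the fingers below 0.2 N and value of joint stop_stem above 0.005 m and value of joint stop_head below 0.45 rad), for 0.3 s.
At the end, for the whole second after the job is handed in: shaker, scraper and knife rest on the tray floor, let go, upright or flat (tilt under 0.12 rad, under 6 mm above it), origin within 12 mm of its spot, scraper and knife pointing as drawn within 0.2 rad; the head is turned clockwise past 0.85 rad (staying down or risen) (horizontal distance between shaker and spot_shaker below 0.012 m and z of shaker in the frame of spot_shaker below 0.006 m and angle between each of shaker, scraper, scorer's own z axis and vertical below 0.12 rad and linear speed of each of shaker, scraper, scorer below 0.03 m/s and horizontal distance between scraper and spot_scraper below 0.012 m and z of scraper in the frame of spot_scraper below 0.006 m and horizontal distance between scorer and spot_scorer below 0.012 m and z of scorer in the frame of spot_scorer below 0.006 m and angle between the x axis of scraper and the x axis of spot_scraper, either way round below 0.2 rad and x of scraper_edge in the frame of spot_scraper above 0.03 m and angle between the x axis of scorer and the x axis of spot_scorer, either way round below 0.2 rad and x of scorer_tip in the frame of spot_scorer above 0.04 m and contact force between each of shaker, scraper, scorer and the fingers below 0.2 N and value of joint stop_head above 0.85 rad); the robot touches nothing.
It fails at once if a tool of the kit is moved (over 40 mm) while the stop is not down (value of joint stop_stem below 0.004 m and value of joint stop_head below 0.6 rad and distance of any of shaker, scraper, scorer from where it was at the start of the episode above 0.04 m).
It fails at once if a bystander is pushed more than 30 mm from its place (distance of any of baguette_a, mug, jar, bowl, brush, timer from where it was at the start of the episode above 0.03 m).
It also fails if it takes over 72 s, if anything falls off the work surface, if the arm or the gripper's body presses on something with over 40 N, if the wrist force passes 120 N, or if a joint passes its speed limit or range.

### The arm

A 6-joint arm with a two-finger parallel gripper is mounted at the origin on the work surface. World frame = base frame: x ahead of the robot, y to its left, z up, the work surface at z = 0. Lengths are in mm, angles in degrees, forces in N, time in s.
With the tool pointing down it reaches from about 350 to 975 mm from the base axis. Payload 7.1 kg.
Tool frame: the origin (TCP) lies between the finger pads; the fingertips stand 22 mm ahead of it and the grasp point (between the pads) lies 3 mm ahead of it; z points along the fingers, y is the direction in which the jaws open and shut (so a half turn about z gives the same grasp; the last joint's range is limited). The gripper opens to 88 mm and grips with 3 to 60 N. Pads are 20 mm wide; open, the fingers measure 115 mm over their backs; the gripper's body (75 mm by 178 mm) begins 61 mm behind the grasp point.
Start: joints at [75.401, 24.242, 93.386, -0, 62.372, -1.089], TCP at [145.982, 607.696, 244.675] pointing down, gripper open.
Joint ranges: [-172.04, 172.04], [-51.8, 120.97], [4.93, 147.93], [-75.15, 255.16], [6.16, 154.13], [-145.62, 145.62]. Speed limits (degrees/s): [136.94, 136.94, 172.46, 180, 180, 180].

### API

Orientations are given as [roll, pitch, yaw] about the fixed x, y, z axes, in that order (R = Rz(yaw) Ry(pitch) Rx(roll)).
In Python, from cell import r gives the robot as it stands. The module is installed in compiled form; this text tells all that it offers.
- The arm moves only by the tool send_rows, never from a script. Its argument "increments" is a list of rows, each a list of 2 entries, a list of its own where there are three numbers: the shift along the tool's x, y, z scaled (see below), then the turn, a rotation vector about the tool's x, y, z scaled (see below). A call has 1 to 12 rows; each row is the pose to reach, as a shift and turn from the pose commanded when the call began, along the tool's axes at that moment, turning the shorter way round; what a row does not reach only later rows make up. The controller multiplies each number of a shift by 0.08 m and each number of a turn by 360 degrees. A row lasts 1/8 s, in which the tool goes at most 62.5 mm and 10.7 degrees, less where a joint would pass 70% of its speed; a pose out of reach is approached as far as the arm can. A call with a number of a shift or a turn outside -1 to 1 is refused whole. A call with a gripper value outside its range is refused whole. "fingers" is the opening, from 0 (shut) to 1 (fully open), set as the call begins (left out, the last holds). The fingers move at their own pace and stop on an object; "grip_force" is the grip in N (left out, the last holds). Time passes only in rows, so rows that repeat a pose let the fingers close. It gives the time, the measured TCP pose, the force and the opening at its end, in the units of the state.
- r.observe(): the state, without advancing time (a new reading comes with each control period).
- r.grab_frame(name): name is "scene" or "top"; returns the picture (480x640x3 uint8, blue, green, red); there is no depth.
- r.camera_params(name): a dict with "fx", "fy", "cx", "cy" (pixels), "rvec" (rotation vector, rad) and "tvec" (3), from world to camera coordinates, as OpenCV has them. Camera axes: x right, y down, z forward; pixel columns grow to the right and rows downward; lengths in mm; the calibration is good to about 2 mm. A picture is of the moment at which its call begins. camera_params takes no time and is no camera call.
- r.finish_job(): hands the job in, once; it reports no verdict.
The state is a dict: "t": time; "joints": joint angles; "joint_velocities": joint speeds; "joint_torque": joint torques, N m; "tool_pos": TCP position; "orientation": TCP orientation; "force": force on the tool from outside, world axes, zero at the start; "moment": the same for the moment, N m; "gripper_width": opening from 0.0 (shut) to 1.0 (fully open).
Only numpy, scipy, OpenCV 4.12 (cv2) and the standard library are available. Lean on these libraries where they do the work, as an engineer would, in place of code of your own. Each camera call takes 0.05 s, during which the arm holds its last target. There are 200 camera calls.

## Working session

There is one attempt and no reset: what is moved stays moved. The work goes in short steps, Python scripts to look and compute and a tool call to move; the robot and the scene stay as the last step left them, time stands still between calls to the robot, and variables do not carry over. Pictures are saved under pics/ and viewed, about 8 in all and at most 12, crops included, and the job is handed in when it is done.

Besides the shell and the picture viewer there is one more tool, called by a JSON object that holds its "fn" and its "kwargs", one argument or row to a line. send_rows: Moves the arm, as the interface text tells. Its arguments: {"type":"object","properties":{"increments":{"type":"array","items":{"type":"array"}},"fingers":{"type":"number"},"grip_force":{"type":"number"}},"required":["increments"]}

```bash
mkdir -p pics; ls; python3 - <<'E'
from cell import r
import cv2
for n in("scene","top"):
    cv2.imwrite(f"pics/{n}0.png",r.grab_frame(n)); print(n,r.camera_params(n))
print(r.observe())
E
```

```text
pics
scene {'fx': 445.83312079896143, 'fy': 445.83312079896143, 'cx': 317.39507492342966, 'cy': 238.33475210746067, 'rvec': array([ 1.22785603,  2.15491206, -1.05390658]), 'tvec': array([ 323.26161077, -173.26330338, 1420.14920128])}
top {'fx': 575.5452496177401, 'fy': 575.5452496177401, 'cx': 321.61875114252797, 'cy': 234.9669240293353, 'rvec': array([ 2.13635883, -2.18987398,  0.08688341]), 'tvec': array([ -27.81829448,  537.31503839, 1390.63743793])}
{'t': 0.1, 'joints': array([ 7.54011978e+01,  2.42782818e+01,  9.34253248e+01,  1.94409011e-03,
        6.23728077e+01, -1.09038334e+00]), 'joint_velocities': array([-0.11505731, -0.11573735, -0.13469021, -0.00266224,  0.0564189 ,
       -0.10489786]), 'joint_torque': array([-8.12848757e-04, -5.45611560e+01, -2.74324554e+01,  6.44913339e-02,
        1.88081386e-02, -1.72340572e-05]), 'tool_pos': array([145.86265506, 607.27067966, 244.01056893]), 'orientation': array([-1.79923632e+02, -3.17505346e-03,  1.66490676e+02]), 'force': array([-0.35075176, -0.20877122,  0.00435745]), 'moment': array([-0.01518243, -0.00211958,  0.00132623]), 'gripper_width': 1.0014770572070597}
```

View pics/scene0.png

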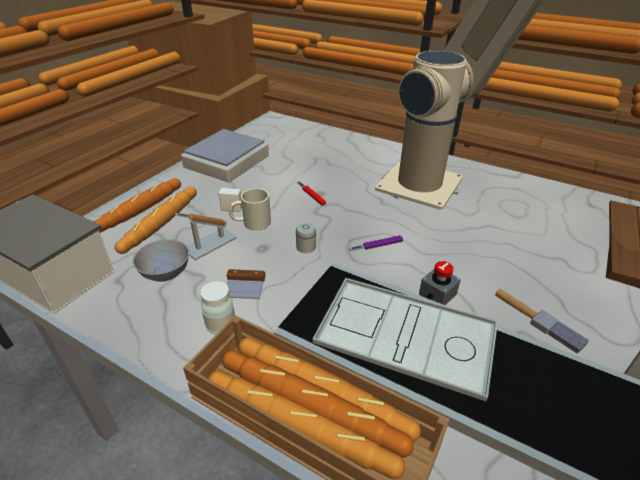

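View pics/top0.png

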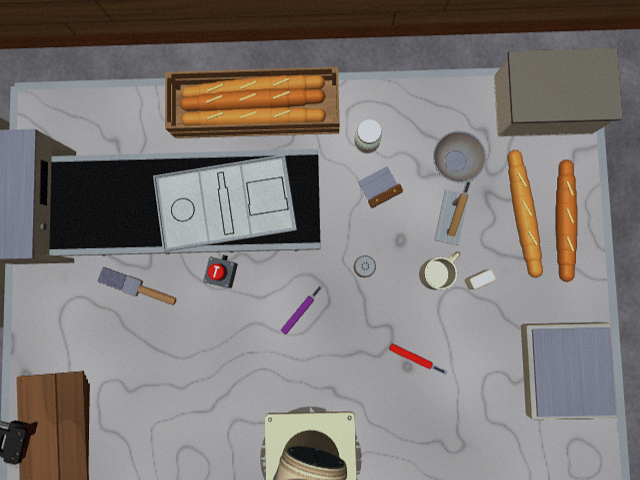

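The top view shows the stop at (217,270), the tray with circle (183,210), scorer outline (225,203) and scraper outline (267,196). The tools are the shaker (365,266), scraper (381,187) and scorer on its rest (458,210). The scene view agrees with this.

```bash
cat > h.py <<'E'
import numpy as np, cv2
from cell import r
from scipy.spatial.transform import Rotation as Ro
P={n:r.camera_params(n) for n in("scene","top")}
def ray(n,uv):
    p=P[n];R=cv2.Rodrigues(p['rvec'])[0];t=p['tvec'].ravel()
    d=R.T@np.array([(uv[0]-p['cx'])/p['fx'],(uv[1]-p['cy'])/p['fy'],1]);return -R.T@t,d
def pt(n,uv,z):
    o,d=ray(n,uv);return o+d*(z-o[2])/d[2]
def px(n,X):
    p=P[n];K=np.array([[p['fx'],0,p['cx']],[0,p['fy'],p['cy']],[0,0,1]])
    return cv2.projectPoints(np.float64(X).reshape(-1,3),p['rvec'],p['tvec'],K,None)[0][:,0]
def tri(a,b):
    (o,d),(q,e)=ray("top",a),ray("scene",b)
    s=np.linalg.lstsq(np.c_[d,-e],q-o,rcond=None)[0];A=o+d*s[0];B=q+e*s[1];return (A+B)/2,np.linalg.norm(A-B)
E
python3 - <<'E'
from h import *
a=cv2.imread('pics/top0.png');s=cv2.imread('pics/scene0.png')
def up(i,x,y,w,h,k):return cv2.resize(i[y:y+h,x:x+w],None,fx=k,fy=k,interpolation=cv2.INTER_CUBIC)
A=up(a,150,150,155,145,4);B=up(a,345,155,45,145,4)
cv2.imwrite('pics/c1.png',np.hstack([A,B]))
A=up(a,425,170,60,90,6);B=up(s,170,200,75,90,6)
cv2.imwrite('pics/c2.png',np.hstack([A[:, :340],B]))
E
```

```text
(no output)
```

View pics/c1.png

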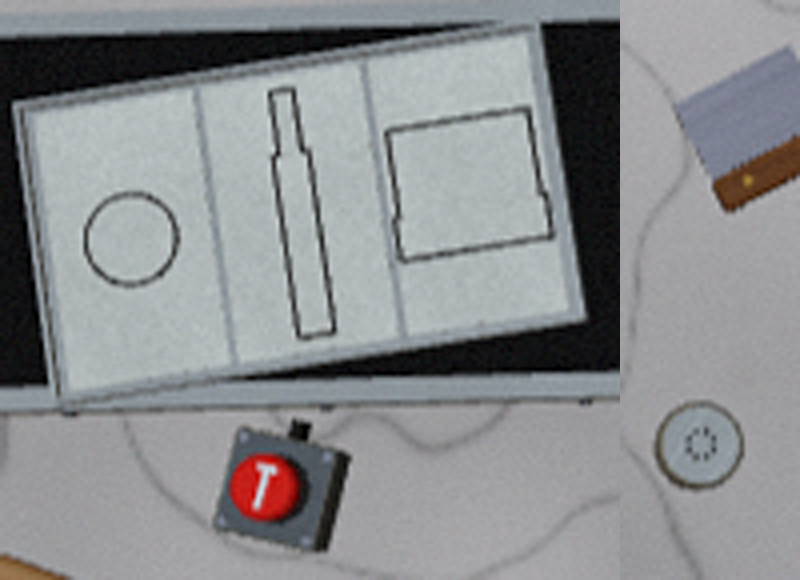

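View pics/c2.png

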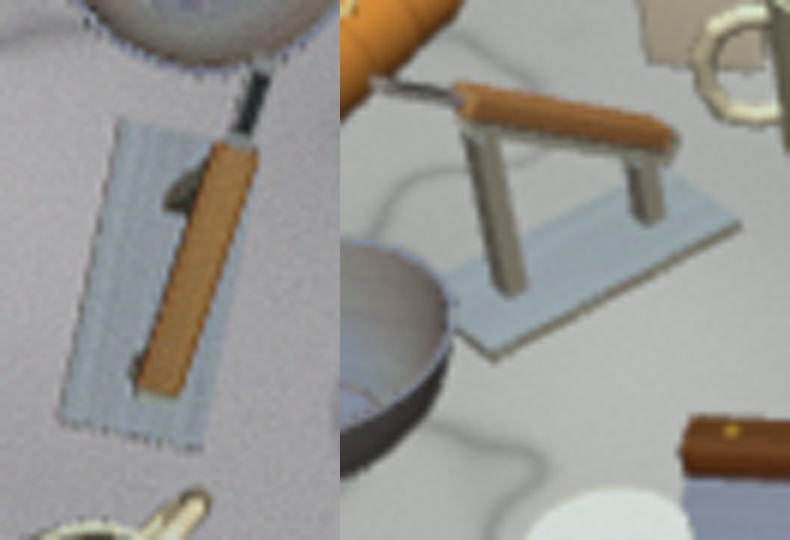

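```bash
python3 - <<'E'
from h import *
np.set_printoptions(precision=1,suppress=True)
c=lambda x,y:(150+(x+.5)/4-.5,150+(y+.5)/4-.5)
g=lambda *p:pt("top",c(*p),34)
print("cams",ray("top",(0,0))[0],ray("scene",(0,0))[0])
print("shk spot",g(132,239))
H=[g(299,338),g(335,332),g(273,157),g(310,151)];m=sum(H)/4;d=(H[2]+H[3]-H[0]-H[1])/2
print("scorer spot",m,np.linalg.norm(d),np.degrees(np.arctan2(d[1],d[0])))
t=(g(270,91)+g(294,88))/2;print(" tip",t,np.linalg.norm(t-m))
b=(g(401,262)+g(552,236))/2;e=(g(387,131)+g(529,108))/2;d=e-b;L=np.linalg.norm(d)
print("scraper spot",b+d/L*11,L,np.degrees(np.arctan2(d[1],d[0])))
a=cv2.imread('pics/top0.png');s=cv2.imread('pics/scene0.png')
def blob(img,x,y,w,h,f):
    hsv=cv2.cvtColor(img,cv2.COLOR_BGR2HSV)[y:y+h,x:x+w].astype(int)
    m=f(hsv[...,0],hsv[...,1],hsv[...,2]).astype(np.uint8)
    c=max(cv2.findContours(m,0,2)[0],key=cv2.contourArea);return c+np.array([x,y])
red=lambda h,s,v:((h<8)|(h>172))&(s>120)
k=blob(a,195,250,50,40,red);(u,v),rad=cv2.minEnclosingCircle(k);print("stop",pt("top",(u,v),84),(u,v),rad)
# scraper handle, blade
k=blob(a,350,160,60,55,lambda h,s,v:(s>100)&(h<25));R=cv2.minAreaRect(k);B=cv2.boxPoints(R);print("handle",R,pt("top",R[0],20));print([pt("top",q,20) for q in B])
k=blob(a,350,160,60,55,lambda h,s,v:(h>100)&(h<140)&(s>25));R=cv2.minAreaRect(k);B=cv2.boxPoints(R);print("blade",R,[pt("top",q,4) for q in B])
print("shaker", [pt("top",c(*q),65) for q in [(700-620+780,445)]], pt("top",(345+(80+.5)/4-.5,150+5+445.5/4-.5),62))
# knife
k=lambda x,y:(425+(x+.5)/6-.5,170+(y+.5)/6-.5); q=lambda x,y:(170+(x-340+.5)/6-.5,200+(y+.5)/6-.5)
for n,x,y in(("low",k(160,394),q(672,128)),("high",k(236,147),q(462,95)),("tip",k(264,62),q(373,82))):print(n,tri(x,y))
# foot/rest base corners
for x,y in((120,118),(58,422),(200,450)):print(pt("top",k(x,y),6))
k=blob(a,435,185,40,60,lambda h,s,v:(s>100)&(h<25)&(v>60));R=cv2.minAreaRect(k);print("knifehandle top",R)
k=blob(s,180,205,60,30,lambda h,s,v:(s>100)&(h<25)&(v>60));print(cv2.minAreaRect(k))
print("jar",pt("top",(369,135),100),"bowl",pt("top",(459,158),55),"mug",pt("top",(437,274),90),"timer",pt("top",(480,279),65),"brush",pt("top",(137,287),10))
E
```

```text
cams [ 398.4  -63.7 1435.5] [1226.6  340.9  728.4]
shk spot [607.9 300.3  34. ]
scorer spot [601.9 193.8  34. ] 113.93082948271126 7.515360366353027
 tip [699.1 206.8  34. ] 98.04566441118938
scraper spot [607.   88.9  34. ] 81.76309025696662 7.208186103193149
stop [450.8 208.8  84. ] (215.875, 271.5) 9.000967979431152
handle ((385.24835205078125, 195.42189025878906), (8.616310119628906, 35.8159065246582), 62.241458892822266) [ 631.6 -201.3   20. ]
[array([ 621.4, -156.7,   20. ]), array([ 661.2, -236.7,   20. ]), array([ 641.8, -246. ,   20. ]), array([ 602.1, -166. ,   20. ])]
blade ((377.23529052734375, 182.441162109375), (20.52941131591797, 33.05882263183594), 61.927513122558594) [array([ 672.4, -135.2,    4. ]), array([ 710.2, -209.9,    4. ]), array([ 663.2, -232.5,    4. ]), array([ 625.7, -158. ,    4. ])]
shaker [array([ 468.1, -142.6,   65. ])] [ 456.3 -142.4   62. ]
low (array([ 524.2, -352.3,   46.6]), np.float64(5.03362250660735))
high (array([ 614.5, -374.2,  109.7]), np.float64(1.6766123452521895))
tip (array([ 645.4, -383.6,  130.4]), np.float64(3.5931009564171754))
[ 645.6 -351.6    6. ]
[ 518.9 -320.3    6. ]
[ 505.8 -378.3    6. ]
knifehandle top ((457.10003662109375, 214.7000274658203), (7.589465618133545, 42.37451934814453), 18.434947967529297)
((206.41891479492188, 218.9864959716797), (36.003379821777344, 5.425166606903076), 9.462322235107422)
jar [ 764.1 -160.2  100. ] bowl [ 713. -380.   55.] mug [ 432.1 -308.2   90. ] timer [ 418.5 -413.5   65. ] brush [420.1 420.3  10. ]
```

{"fn": "send_rows", "kwargs": {
  "increments": [
    [[-0.974,-0.792,0.16],[0,0,0]],
    [[-0.974,-0.792,0.16],[0,0,0]]
  ],
  "fingers": 0,
  "grip_force": 30
}}

```text
t: 0.35
tool_pos: [207.4, 525.9, 231.0]
orientation: [-179.9, -0.0, 166.5]
force: [0.5, 0.6, 0.0]
gripper_width: 0.812
```

{"fn": "send_rows", "kwargs": {
  "increments": [
    [[-0.974,-0.792,0.16],[0,0,0]],
    [[-0.974,-0.792,0.16],[0,0,0]]
  ]
}}

```text
t: 0.6
tool_pos: [268.7, 445.8, 218.4]
orientation: [-179.9, -0.0, 166.4]
force: [-0.2, 0.7, -0.6]
gripper_width: 0.584
```

{"fn": "send_rows", "kwargs": {
  "increments": [
    [[-0.974,-0.792,0.16],[0,0,0]],
    [[-0.974,-0.792,0.16],[0,0,0]]
  ]
}}

```text
t: 0.85
tool_pos: [329.6, 366.1, 205.7]
orientation: [-179.9, -0.0, 166.4]
force: [0.7, 0.6, -0.5]
gripper_width: 0.359
```

{"fn": "send_rows", "kwargs": {
  "increments": [
    [[-0.974,-0.792,0.16],[0,0,0]],
    [[-0.974,-0.792,0.16],[0,0,0]]
  ]
}}

```text
t: 1.1
tool_pos: [390.7, 286.4, 193.0]
orientation: [-180.0, -0.0, 166.4]
force: [0.0, -0.0, 0.4]
gripper_width: 0.13
```

{"fn": "send_rows", "kwargs": {
  "increments": [
    [[-0.974,-0.792,0.16],[0,0,-0.0375]],
    [[-0.974,-0.792,0.16],[0,0,-0.0375]],
    [[-0.974,-0.792,0.16],[0,0,-0.0375]]
  ]
}}

```text
t: 1.48
tool_pos: [451.9, 206.4, 180.1]
orientation: [-180.0, -0.0, 179.8]
force: [-0.1, 0.2, 0.4]
gripper_width: 0.007
```

{"fn": "send_rows", "kwargs": {
  "increments": [
    [[0.011,0.033,0.55],[0,0,0]],
    [[0.011,0.033,0.85],[0,0,0]],
    [[0.011,0.033,0.91],[0,0,0]],
    [[0.011,0.033,0.96],[0,0,0]],
    [[0.011,0.033,0.98],[0,0,0]],
    [[0.011,0.033,0.98],[0,0,0]]
  ]
}}

```text
t: 2.22
tool_pos: [450.5, 211.6, 102.9]
orientation: [180.0, 0.1, 180.0]
force: [-0.0, -0.1, 0.5]
gripper_width: 0.005
```

{"fn": "send_rows", "kwargs": {
  "increments": [
    [[0,0,0.02],[0,0,0]],
    [[0,0,0.04],[0,0,0]],
    [[0,0,0.04],[0,0,0]]
  ]
}}

```text
t: 2.6
tool_pos: [451.0, 211.8, 101.8]
orientation: [179.9, 0.1, 180.0]
force: [-9.0, -2.6, 31.5]
gripper_width: 0.003
```

```bash
cat >> h.py <<'E'
def Rk(yaw,tilt=0): # object-x yaw deg & slope -> tool R, tool x=-u, z=-n
    R=Ro.from_euler('ZY',[yaw,-tilt],degrees=True).as_matrix();return np.c_[-R[:,0],R[:,1],-R[:,2]]
def plan(p,R,n=None):
    o=r.observe();R0=Ro.from_euler('xyz',o['orientation'],degrees=True).as_matrix()
    d=R0.T@(np.array(p)-o['tool_pos'])/80;w=Ro.from_matrix(R0.T@R).as_rotvec(degrees=True)/360
    np.set_printoptions(precision=4,suppress=True)
    print("shift",d,"turn",w,"calls",np.abs(d).max(), "rows dist",np.linalg.norm(d)*80/62.5,"ang",np.linalg.norm(w)*360/10.7)
E
python3 - <<'E'
from h import *
print(r.observe()['t'])
R=Rk(-13.8,35);n=-R[:,2];C=np.array([569.3,-363.2,78]);g=C+12*n
print(g,g+60*n)
plan(g+60*n,R)
s=r.grab_frame("scene");h=cv2.cvtColor(s,cv2.COLOR_BGR2HSV)[240:310,410:470].astype(int)
for im in(s,cv2.imread('pics/scene0.png')):
    h=cv2.cvtColor(im,cv2.COLOR_BGR2HSV)[240:310,410:470].astype(int);m=((h[...,0]<8)|(h[...,0]>172))&(h[...,1]>120);y,x=np.nonzero(m);print(len(x),y.min()+240,y.max()+240,x.min(),x.max())
print(px("scene",[[451,209,88],[451,209,80]]))
E
```

```text
2.6
[ 562.61576313 -361.55819395   87.82982453] [ 529.19457876 -353.34916372  136.97894719]
shift [-0.9811 -7.0639 -0.446 ] turn [ 0.0119 -0.0964  0.037 ] calls 7.063918591499497 rows dist 9.146446556619441 ang 3.4960398331961096
419 245 280 23 44
229 261 277 24 42
[[443.3474 265.3553]
 [442.6948 268.1032]]
```

{"fn": "send_rows", "kwargs": {
  "increments": [
    [[0,0,-0.6],[0,0,0]],
    [[0,0,-1],[0,0,0]]
  ]
}}

```text
t: 2.9
tool_pos: [450.8, 211.6, 181.0]
orientation: [179.9, 0.1, 180.0]
force: [0.3, 0.1, -0.9]
gripper_width: 0.004
```

{"fn": "send_rows", "kwargs": {
  "increments": [
    [[-0.14,-0.7,-0.5],[0,0,0]],
    [[-0.14,-1,-0.5],[0,0,0]]
  ],
  "fingers": 1
}}

```text
t: 3.15
tool_pos: [463.4, 130.5, 222.1]
orientation: [179.9, 0.4, 180.0]
force: [0.2, 0.5, -0.9]
gripper_width: 0.192
```

{"fn": "send_rows", "kwargs": {
  "increments": [
    [[-0.14,-1,0],[0,0,0]],
    [[-0.14,-1,0],[0,0,0]]
  ]
}}

```text
t: 3.4
tool_pos: [473.0, 48.7, 219.7]
orientation: [-180.0, 0.1, 179.8]
force: [-0.3, 0.8, -0.6]
gripper_width: 0.428
```

{"fn": "send_rows", "kwargs": {
  "increments": [
    [[-0.14,-1,0],[0,0,0]],
    [[-0.14,-1,0],[0,0,0]]
  ]
}}

```text
t: 3.65
tool_pos: [484.2, -31.3, 219.5]
orientation: [-180.0, 0.1, 179.8]
force: [0.9, -0.1, -0.3]
gripper_width: 0.649
```

{"fn": "send_rows", "kwargs": {
  "increments": [
    [[-0.14,-1,0],[0,0,0]],
    [[-0.14,-1,0],[0,0,0]]
  ]
}}

```text
t: 3.9
tool_pos: [495.3, -110.9, 219.4]
orientation: [-180.0, 0.1, 179.8]
force: [-1.2, 0.6, -0.1]
gripper_width: 0.878
```

{"fn": "send_rows", "kwargs": {
  "increments": [
    [[-0.14,-1,0],[0,0,0]],
    [[-0.14,-1,0],[0,0,0]]
  ]
}}

```text
t: 4.15
tool_pos: [506.5, -190.5, 219.2]
orientation: [-180.0, 0.1, 179.9]
force: [-0.7, 1.1, 0.2]
gripper_width: 0.999
```

{"fn": "send_rows", "kwargs": {
  "increments": [
    [[-0.14,-1,0],[0,0,0]],
    [[-0.14,-1,0],[0,0,0]]
  ]
}}

```text
t: 4.4
tool_pos: [517.6, -270.2, 219.1]
orientation: [-180.0, 0.0, 179.9]
force: [-0.2, 0.9, 0.1]
gripper_width: 1.0
```

{"fn": "send_rows", "kwargs": {
  "increments": [
    [[-0.14,-1,0],[0.0119,-0.0964,0.037]],
    [[-0.14,-1,0],[0.0119,-0.0964,0.037]],
    [[-0.14,-1,0],[0.0119,-0.0964,0.037]],
    [[-0.14,-1,0],[0.0119,-0.0964,0.037]],
    [[-0.14,-1,0],[0.0119,-0.0964,0.037]]
  ]
}}

```text
t: 5.03
tool_pos: [537.3, -340.9, 230.0]
orientation: [-179.3, 33.3, 165.7]
force: [0.6, 0.6, -0.1]
gripper_width: 1.003
```

```bash
python3 - <<'E'
from h import *
R=Rk(-13.8,35);n=-R[:,2];C=np.array([569.3,-363.2,78]);g=C+12*n
print(r.observe()['tool_pos'],r.observe()['joints'])
plan(g+60*n,R);plan(g+25*n,R)
E
```

```text
[ 537.25512967 -340.93751862  229.97276795] [ -39.16903801   17.93519584  113.25128088   36.33472563   21.73478787
 -145.485101  ]
shift [ 0.687  -0.1635  0.9417] turn [-0.0027 -0.0049 -0.0011] calls 0.9416505049515326 rows dist 1.5066251230895686 ang 0.19119209444510615
shift [ 0.6737 -0.1559  1.3789] turn [-0.0027 -0.0049 -0.0011] calls 1.3788817236822781 rows dist 1.9744787288028558 ang 0.19119209444510615
```

{"fn": "send_rows", "kwargs": {
  "increments": [
    [[0,0,0],[0,0,0.25]],
    [[0,0,0],[0,0,0.25]],
    [[0,0,0],[0,0,0.25]],
    [[0,0,0],[0,0,0.25]],
    [[0,0,0],[0,0,0.25]],
    [[0,0,0],[0,0,0.25]],
    [[0,0,0],[0,0,0.25]],
    [[0,0,0],[0,0,0.25]],
    [[0,0,0],[0,0,0.25]]
  ]
}}

```text
t: 6.15
tool_pos: [538.4, -342.3, 230.2]
orientation: [146.7, 0.5, 75.2]
force: [0.0, 0.4, 0.4]
gripper_width: 1.002
```

{"fn": "send_rows", "kwargs": {
  "increments": [
    [[0,0,0],[0,0,0.25]],
    [[0,0,0],[0,0,0.25]],
    [[0,0,0],[0,0,0.25]],
    [[0,0,0],[0,0,0.25]],
    [[0,0,0],[0,0,0.25]],
    [[0,0,0],[0,0,0.25]],
    [[0,0,0],[0,0,0.25]],
    [[0,0,0],[0,0,0.25]],
    [[0,0,0],[0,0,0.25]]
  ]
}}

```text
t: 7.28
tool_pos: [538.4, -342.3, 230.2]
orientation: [179.3, -33.3, -14.4]
force: [-0.1, -0.6, -0.2]
gripper_width: 1.004
```

```bash
sed -i 's/^def plan/F=np.diag([-1.,-1,1])\ndef plan/' h.py; python3 - <<'E'
from h import *
R=Rk(-13.8,35)@F;n=-R[:,2];C=np.array([569.3,-363.2,78]);g=C+12*n
print(r.observe()['tool_pos'],r.observe()['joints'])
plan(g+60*n,R);plan(g+25*n,R)
E
```

```text
[ 538.35697415 -342.27226863  230.19961552] [-39.20333609  18.04201166 113.04784673  36.21784606  21.81303425
  34.72562122]
shift [-0.703   0.1519  0.9342] turn [ 0.0028  0.0048 -0.0014] calls 0.9342299585833806 rows dist 1.5091605167151758 ang 0.19339424615142167
shift [-0.6898  0.1442  1.3715] turn [ 0.0028  0.0048 -0.0014] calls 1.371461179563606 rows dist 1.9736442232829379 ang 0.19339424615142167
```

{"fn": "send_rows", "kwargs": {
  "increments": [
    [[-0.703,0.152,0.4],[0.0028,0.0048,-0.0014]],
    [[-0.703,0.152,0.93],[0.0028,0.0048,-0.0014]],
    [[-0.703,0.152,0.93],[0.0028,0.0048,-0.0014]]
  ]
}}

```text
t: 7.65
tool_pos: [529.2, -353.7, 136.2]
orientation: [179.9, -35.0, -13.6]
force: [0.3, -0.1, 0.2]
gripper_width: 1.003
```

{"fn": "send_rows", "kwargs": {
  "increments": [
    [[0.012,-0.008,0.2],[0,0,0]],
    [[0.012,-0.008,0.44],[0,0,0]]
  ]
}}

```text
t: 7.9
tool_pos: [550.3, -358.1, 108.5]
orientation: [179.9, -35.1, -13.6]
force: [0.1, -0.2, -0.8]
gripper_width: 0.997
```

```bash
python3 - <<'E'
from h import *
R=Rk(-13.8,35)@F;n=-R[:,2];C=np.array([569.3,-363.2,78]);g=C+12*n
print(r.observe()['joints'])
plan(g,R)
a=r.grab_frame("top");s=r.grab_frame("scene")
up=lambda i,x,y,w,h,k:cv2.resize(i[y:y+h,x:x+w],None,fx=k,fy=k,interpolation=cv2.INTER_CUBIC)
cv2.imwrite('pics/k1.png',np.hstack([up(a,415,165,75,90,5),up(s,165,190,80,90,5)]))
E
```

```text
[-40.65073126  31.98072657 114.23797004  83.61366524  15.18660657
 -16.09665692]
shift [-0.0181  0.0051  0.3034] turn [-0.0001 -0.0002  0.0006] calls 0.3033635181672215 rows dist 0.38904860642617595 ang 0.02097050674987456
```

View pics/k1.png

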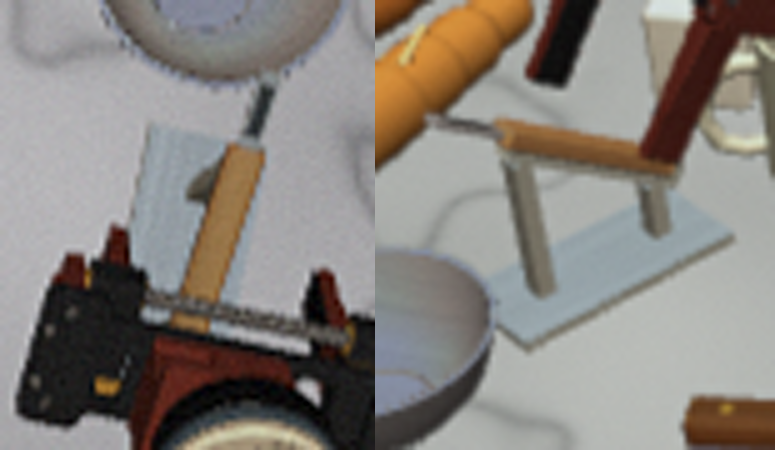

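The knife handle lies centred between the open fingers, and they straddle the rest in both crops. I'll go down along the tool axis and grip.

{"fn": "send_rows", "kwargs": {
  "increments": [
    [[-0.018,0.005,0.15],[0,0,0]],
    [[-0.018,0.005,0.3],[0,0,0]],
    [[-0.018,0.005,0.3],[0,0,0]]
  ]
}}

```text
t: 8.38
tool_pos: [561.5, -361.6, 88.6]
orientation: [179.9, -35.1, -13.6]
force: [0.2, 1.1, -0.3]
gripper_width: 1.001
```

{"fn": "send_rows", "kwargs": {
  "increments": [
    [[0,0,0],[0,0,0]],
    [[0,0,0],[0,0,0]],
    [[0,0,0],[0,0,0]],
    [[0,0,0],[0,0,0]],
    [[0,0,0],[0,0,0]],
    [[0,0,0],[0,0,0]],
    [[0,0,0],[0,0,0]],
    [[0,0,0],[0,0,0]],
    [[0,0,0],[0,0,0]],
    [[0,0,0],[0,0,0]]
  ],
  "fingers": 0,
  "grip_force": 25
}}

```text
t: 9.62
tool_pos: [560.9, -362.2, 88.5]
orientation: [179.8, -35.0, -13.7]
force: [-0.8, 0.5, -0.0]
gripper_width: 0.204
```

{"fn": "send_rows", "kwargs": {
  "increments": [
    [[0.29,0,-0.41],[0,0,0]],
    [[0.574,0,-0.82],[0,0,0]],
    [[0.574,0,-0.82],[0,0,0]]
  ]
}}

```text
t: 10.0
tool_pos: [562.0, -363.0, 171.6]
orientation: [179.7, -35.3, -13.6]
force: [0.1, -0.0, 0.2]
gripper_width: 0.203
```

```bash
python3 - <<'E'
from h import *
R=Rk(-13.8,35)@F;n=-R[:,2];C=np.array([569.3,-363.2,78]);o=C-12*n
t=R.T@(o-np.array([560.9,-362.2,88.5]));print("origin in tool",t)
print(r.observe()['joints'])
R2=Rk(-13.8,0)@F; plan([500,-340,230],R2)
E
```

```text
origin in tool [ 0.85509829 -1.03254676 25.41687945]
[-40.1337457   26.02392989 111.93184213  57.53425401  17.45151981
  11.52182312]
shift [-0.248  -0.0916 -1.0702] turn [ 0.0007 -0.098   0.0004] calls 1.0701540122385436 rows dist 1.4109716477658902 ang 3.297977185437478
```

{"fn": "send_rows", "kwargs": {
  "increments": [
    [[-0.2,-0.09,-1],[0,-0.098,0]],
    [[-0.2,-0.09,-1],[0,-0.098,0]],
    [[-0.2,-0.09,-1],[0,-0.098,0]],
    [[-0.2,-0.09,-1],[0,-0.098,0]],
    [[-0.2,-0.09,-1],[0,-0.098,0]]
  ]
}}

```text
t: 10.62
tool_pos: [506.6, -340.2, 224.6]
orientation: [180.0, 0.4, -13.6]
force: [0.1, 0.1, -0.5]
gripper_width: 0.2
```

```bash
python3 - <<'E'
from h import *
o=r.observe();print(o['joints'],o['tool_pos'],o['orientation'])
R2=Rk(7.5,0)@F; off=np.array([0.9,0,25.4]); T=np.array([602,194,34])-R2@off
print(T);plan(T+[0,0,180],R2)
a=r.grab_frame("top");s=r.grab_frame("scene")
up=lambda i,x,y,w,h,k:cv2.resize(i[y:y+h,x:x+w],None,fx=k,fy=k,interpolation=cv2.INTER_CUBIC)
c=px("scene",o['tool_pos']-[0,0,20])[0].astype(int);d=px("top",o['tool_pos']-[0,0,20])[0].astype(int);print(c,d)
cv2.imwrite('pics/k2.png',np.hstack([up(a,d[0]-40,d[1]-50,75,80,5),up(s,c[0]-50,c[1]-40,80,80,5)]))
E
```

```text
[-34.93309985  24.46809002  96.00529541  -0.15962997  59.86081426
  68.79545375] [ 506.64443897 -340.20537142  224.58511451] [179.99264904   0.36142531 -13.64802356]
[601.10769962 193.88252643  59.4       ]
shift [-0.429  -6.7662 -0.1834] turn [-0.0002  0.001  -0.0587] calls 6.766181551345494 rows dist 8.681274318561798 ang 1.9767340843037877
[224 165] [460 237]
```

View pics/k2.png

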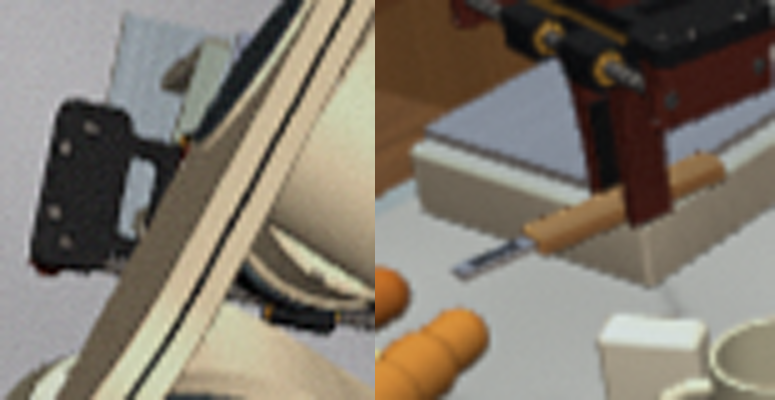

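```bash
python3 - <<'E'
from h import *
np.set_printoptions(precision=1,suppress=True)
R=Ro.from_euler('xyz',r.observe()['orientation'],degrees=True).as_matrix();T=r.observe()['tool_pos']
q=lambda x,y:(224-50+(x-375+.5)/5-.5,165-40+(y+.5)/5-.5)
# expected pixels for points in tool frame with origin offset 0.9,0,25.4
for n,X in(("bladeend top",[55,0,12]),("tip",[95,0,6]),("tail top",[-55,0,12]),("bl low",[55,0,0])):
    W=T+R@np.array([.9+X[0],X[1],25.4-X[2]]);p=px("scene",W)[0];print(n,[(p[0]+.5-174)*5+375,(p[1]+.5-125)*5])
ys=R[:,1]
for n,u in(("tip",(455,275)),("bladeend",(532,236)),("tail",(720,165))):
    o,d=ray("scene",q(*u));s=((T-o)@ys)/(d@ys);W=o+s*d;print(n,R.T@(W-T))
E
```

```text
bladeend top [np.float64(533.2862489521817), np.float64(236.63404505941173)]
tip [np.float64(462.611277127026), np.float64(278.7795266124837)]
tail top [np.float64(718.4008026410395), np.float64(158.41880735980212)]
bl low [np.float64(537.1348399766941), np.float64(258.96061308477584)]
tip [99.1 -0.  16.3]
bladeend [56.3 -0.  13.2]
tail [-54.9  -0.   17.6]
```

{"fn": "send_rows", "kwargs": {
  "increments": [
    [[-0.06,-0.7,-0.03],[0,0,0]],
    [[-0.06,-0.967,-0.03],[0,0,0]]
  ]
}}

```text
t: 10.98
tool_pos: [518.3, -261.9, 225.8]
orientation: [-179.9, 0.3, -13.7]
force: [0.7, 0.7, -0.9]
gripper_width: 0.203
```

{"fn": "send_rows", "kwargs": {
  "increments": [
    [[-0.06,-0.967,-0.03],[0,0,0]],
    [[-0.06,-0.967,-0.03],[0,0,0]]
  ]
}}

```text
t: 11.22
tool_pos: [532.6, -185.4, 228.8]
orientation: [180.0, 0.3, -13.6]
force: [0.6, 1.2, -0.8]
gripper_width: 0.199
```

{"fn": "send_rows", "kwargs": {
  "increments": [
    [[-0.06,-0.967,-0.03],[0,0,0]],
    [[-0.06,-0.967,-0.03],[0,0,0]]
  ]
}}

```text
t: 11.48
tool_pos: [546.6, -109.9, 231.3]
orientation: [179.9, 0.2, -13.6]
force: [-0.3, 0.1, -0.5]
gripper_width: 0.206
```

{"fn": "send_rows", "kwargs": {
  "increments": [
    [[-0.06,-0.967,0],[0,0,0]],
    [[-0.06,-0.967,0],[0,0,0]]
  ]
}}

```text
t: 11.72
tool_pos: [560.6, -34.0, 231.2]
orientation: [179.9, 0.2, -13.6]
force: [0.7, -0.2, -0.7]
gripper_width: 0.199
```

{"fn": "send_rows", "kwargs": {
  "increments": [
    [[-0.06,-0.967,0],[0,0,0]],
    [[-0.06,-0.967,0],[0,0,0]]
  ]
}}

```text
t: 11.98
tool_pos: [574.6, 42.0, 231.1]
orientation: [179.9, 0.2, -13.6]
force: [0.0, 0.2, -0.4]
gripper_width: 0.205
```

{"fn": "send_rows", "kwargs": {
  "increments": [
    [[-0.06,-0.967,0],[0,0,0]],
    [[-0.06,-0.967,0],[0,0,0]]
  ]
}}

```text
t: 12.22
tool_pos: [588.4, 118.0, 230.9]
orientation: [179.9, 0.2, -13.7]
force: [-0.0, -0.6, -0.5]
gripper_width: 0.203
```

{"fn": "send_rows", "kwargs": {
  "increments": [
    [[-0.06,-0.967,0.8],[0,0,-0.0587]],
    [[-0.06,-0.967,0.8],[0,0,-0.0587]],
    [[-0.06,-0.967,0.8],[0,0,-0.0587]]
  ]
}}

```text
t: 12.6
tool_pos: [600.3, 192.6, 164.5]
orientation: [179.9, 0.5, 7.4]
force: [-0.3, 0.7, -0.9]
gripper_width: 0.206
```

```bash
python3 - <<'E'
from h import *
o=r.observe();print(o['joints'],o['tool_pos'],o['orientation'])
R2=Rk(7.5,0)@F; T=np.array([600.3,193.7,61])
plan(T+[0,0,25],R2);plan(T,R2)
E
```

```text
[ 1.67131621e+01  3.03615510e+01  9.53754841e+01 -8.47023664e-03
  5.47777464e+01  9.92743490e+01] [600.32727402 192.64574525 164.51933225] [179.91024883   0.5069443    7.44333235]
shift [ 0.0101 -0.0146  0.9814] turn [ 0.0002  0.0014 -0.0002] calls 0.9814193796648649 rows dist 1.2564226279183686 ang 0.04840128568649289
shift [ 0.0128 -0.0151  1.2939] turn [ 0.0002  0.0014 -0.0002] calls 1.2939067644198223 rows dist 1.656395264652435 ang 0.04840128568649289
```

{"fn": "send_rows", "kwargs": {
  "increments": [
    [[0.01,-0.015,0.6],[0,0.0014,0]],
    [[0.01,-0.015,0.98],[0,0.0014,0]],
    [[0.01,-0.015,0.98],[0,0.0014,0]]
  ]
}}

```text
t: 12.98
tool_pos: [600.5, 191.8, 87.2]
orientation: [179.9, -0.0, 7.2]
force: [0.2, -0.1, -0.8]
gripper_width: 0.202
```

{"fn": "send_rows", "kwargs": {
  "increments": [
    [[0,0,0.18],[0,0,0]],
    [[0,0,0.27],[0,0,0]],
    [[0,0,0.29],[0,0,0]],
    [[0,0,0.29],[0,0,0]]
  ]
}}

```text
t: 13.48
tool_pos: [602.0, 194.3, 65.7]
orientation: [180.0, -0.3, 7.4]
force: [-0.2, -0.3, 0.2]
gripper_width: 0.203
```

{"fn": "send_rows", "kwargs": {
  "increments": [
    [[0,0,0.02],[0,0,0]],
    [[0,0,0.04],[0,0,0]],
    [[0,0,0.04],[0,0,0]],
    [[0,0,0.04],[0,0,0]]
  ]
}}

```text
t: 13.98
tool_pos: [601.8, 194.2, 62.2]
orientation: [180.0, -0.2, 7.4]
force: [0.5, 0.4, -0.2]
gripper_width: 0.204
```

{"fn": "send_rows", "kwargs": {
  "increments": [
    [[0,0,0.015],[0,0,0]],
    [[0,0,0.03],[0,0,0]],
    [[0,0,0.03],[0,0,0]]
  ]
}}

```text
t: 14.35
tool_pos: [601.7, 194.2, 59.6]
orientation: [180.0, -0.2, 7.3]
force: [-0.3, -0.5, 0.5]
gripper_width: 0.204
```

{"fn": "send_rows", "kwargs": {
  "increments": [
    [[-0.015,0,0.01],[0,0,0]],
    [[-0.015,0,0.02],[0,0,0]],
    [[-0.015,0,0.02],[0,0,0]]
  ]
}}

```text
t: 14.72
tool_pos: [600.6, 194.1, 58.1]
orientation: [180.0, -0.2, 7.3]
force: [0.3, 0.4, -1.6]
gripper_width: 0.203
```

{"fn": "send_rows", "kwargs": {
  "increments": [
    [[0,0,0],[0,0,0]],
    [[0,0,0],[0,0,0]],
    [[0,0,0],[0,0,0]]
  ],
  "fingers": 0.45
}}

```text
t: 15.1
tool_pos: [600.7, 194.1, 58.2]
orientation: [180.0, -0.2, 7.4]
force: [-0.2, -0.1, -0.8]
gripper_width: 0.447
```

{"fn": "send_rows", "kwargs": {
  "increments": [
    [[0,0,-0.5],[0,0,0]],
    [[0,0,-1],[0,0,0]],
    [[0,0,-1],[0,0,0]]
  ]
}}

```text
t: 15.48
tool_pos: [602.4, 194.7, 141.5]
orientation: [-180.0, -0.6, 7.4]
force: [-0.0, 0.1, 0.2]
gripper_width: 0.447
```

```bash
python3 - <<'E'
from h import *
o=r.observe();print(o['joints'],o['tool_pos'],o['orientation'])
# scraper grasp: tool y along scraper x; yaw_tool-90=26.4
def Rv(yaw): return Ro.from_euler('xyz',[180,0,yaw],degrees=True).as_matrix()
T=np.array([631.8,-201.4,28]);plan(T+[0,0,150],Rv(116.4))
print(Rv(7.3).T@(T+[0,0,172]-o['tool_pos'])/80)
E
```

```text
[16.87221418 31.89633906 96.40201247 -0.10114378 51.11159893 99.58187386] [602.423642   194.7334961  141.50504145] [-179.98005982   -0.59498749    7.35333003]
shift [-0.2648  4.9578 -0.4607] turn [ 0.0015 -0.0012 -0.3029] calls 4.957782567724011 rows dist 6.382307527932297 ang 10.19137088869638
[-0.265   4.9582 -0.7312]
```

{"fn": "send_rows", "kwargs": {
  "increments": [
    [[-0.053,0.6,-0.5],[0,0,0]],
    [[-0.053,0.99,-0.6],[0,0,0]]
  ],
  "fingers": 0.7
}}

```text
t: 15.72
tool_pos: [606.5, 114.0, 187.4]
orientation: [180.0, -0.3, 7.4]
force: [-0.1, -0.5, 0.1]
gripper_width: 0.639
```

{"fn": "send_rows", "kwargs": {
  "increments": [
    [[-0.053,0.99,0],[0,0,0]],
    [[-0.053,0.99,0],[0,0,0]]
  ]
}}

```text
t: 15.98
tool_pos: [611.4, 33.1, 185.2]
orientation: [180.0, -0.1, 7.2]
force: [0.2, 0.9, 0.1]
gripper_width: 0.701
```

{"fn": "send_rows", "kwargs": {
  "increments": [
    [[-0.053,0.99,0],[0,0,0]],
    [[-0.053,0.99,0],[0,0,0]]
  ]
}}

```text
t: 16.23
tool_pos: [617.5, -45.3, 185.3]
orientation: [180.0, -0.2, 7.2]
force: [-0.5, -0.3, 0.1]
gripper_width: 0.697
```

{"fn": "send_rows", "kwargs": {
  "increments": [
    [[-0.053,0.99,0],[0,0,0]],
    [[-0.053,0.99,0],[0,0,0]]
  ]
}}

```text
t: 16.48
tool_pos: [623.7, -123.9, 185.6]
orientation: [180.0, -0.2, 7.2]
force: [0.1, 0.3, -0.6]
gripper_width: 0.706
```

{"fn": "send_rows", "kwargs": {
  "increments": [
    [[-0.053,0.99,0],[0,0,-0.303]],
    [[-0.053,0.99,0],[0,0,-0.303]],
    [[-0.053,0.99,0],[0,0,-0.303]],
    [[-0.053,0.99,0],[0,0,-0.303]],
    [[-0.053,0.99,0],[0,0,-0.303]],
    [[-0.053,0.99,0],[0,0,-0.303]],
    [[-0.053,0.99,0],[0,0,-0.303]],
    [[-0.053,0.99,0],[0,0,-0.303]],
    [[-0.053,0.99,0],[0,0,-0.303]],
    [[-0.053,0.99,0],[0,0,-0.303]],
    [[-0.053,0.99,0],[0,0,-0.303]],
    [[-0.053,0.99,0],[0,0,-0.303]]
  ]
}}

```text
t: 17.98
tool_pos: [629.8, -200.5, 186.0]
orientation: [179.8, 0.1, 116.3]
force: [0.4, 0.2, 0.2]
gripper_width: 0.701
```

```bash
cat >> h.py <<'E'
def Rv(yaw): return Ro.from_euler('xyz',[180,0,yaw],degrees=True).as_matrix()
E
python3 - <<'E'
from h import *
o=r.observe();print(o['joints'],o['tool_pos'],o['orientation'])
T=np.array([631.8,-201.4,28]);plan(T+[0,0,80],Rv(116.4));plan(T,Rv(116.4))
a=r.grab_frame("top");up=lambda i,x,y,w,h,k:cv2.resize(i[y:y+h,x:x+w],None,fx=k,fy=k,interpolation=cv2.INTER_CUBIC)
c=px("top",[602,194,40])[0];print(c)
cv2.imwrite('pics/p1.png',up(a,150,150,155,140,5)[:600,:775])
E
```

```text
[-18.7266186   30.88739927  91.00696718   0.09898286  57.90886499
 -45.08282956] [ 629.77460931 -200.4833821   185.99933549] [1.79801582e+02 7.99714225e-02 1.16303630e+02]
shift [-0.0201  0.0142  0.9751] turn [ 0.0006  0.0002 -0.0003] calls 0.975075907171427 rows dist 1.2484961816899087 ang 0.02192295874654101
shift [-0.0187  0.0108  1.9751] turn [ 0.0006  0.0002 -0.0003] calls 1.975068936731375 rows dist 2.528239604446476 ang 0.02192295874654101
[225.1314 210.2847]
```

View pics/p1.png

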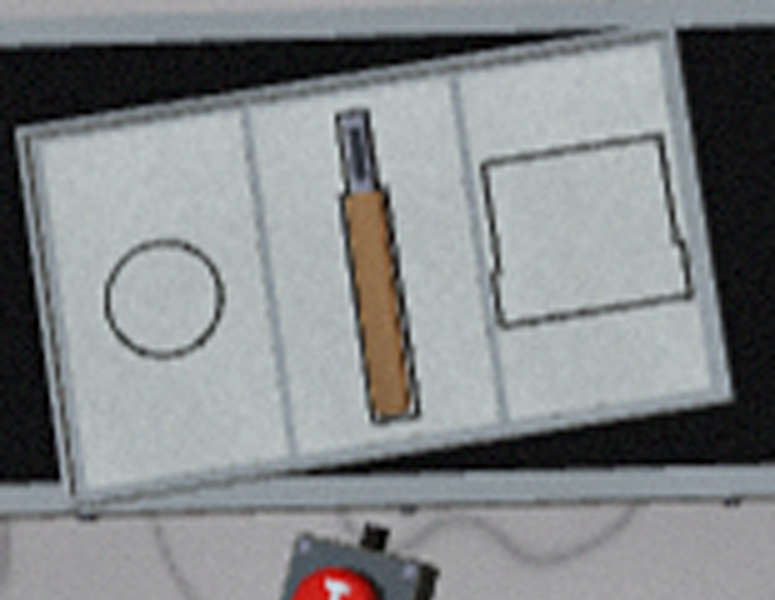

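The knife lies inside its outline, pointing as drawn. Next is the scraper.

{"fn": "send_rows", "kwargs": {
  "increments": [
    [[-0.02,0.014,0.6],[0,0,0]],
    [[-0.02,0.014,0.97],[0,0,0]],
    [[-0.02,0.014,0.97],[0,0,0]]
  ]
}}

```text
t: 18.4
tool_pos: [630.1, -201.6, 106.3]
orientation: [180.0, -0.1, 116.3]
force: [1.0, 0.7, 0.3]
gripper_width: 0.702
```

{"fn": "send_rows", "kwargs": {
  "increments": [
    [[0,0,0.6],[0,0,0]],
    [[0,0,0.9],[0,0,0]],
    [[0,0,0.97],[0,0,0]],
    [[0,0,0.97],[0,0,0]]
  ]
}}

```text
t: 18.9
tool_pos: [632.7, -202.5, 31.9]
orientation: [179.8, 0.1, 116.4]
force: [0.6, -0.7, -0.3]
gripper_width: 0.699
```

{"fn": "send_rows", "kwargs": {
  "increments": [
    [[0,0,0.03],[0,0,0]],
    [[0,0,0.03],[0,0,0]]
  ]
}}

```text
t: 19.15
tool_pos: [632.6, -202.5, 29.7]
orientation: [179.7, 0.2, 116.4]
force: [-0.0, -0.2, 0.1]
gripper_width: 0.7
```

{"fn": "send_rows", "kwargs": {
  "increments": [
    [[0,0,0],[0,0,0]],
    [[0,0,0],[0,0,0]],
    [[0,0,0],[0,0,0]],
    [[0,0,0],[0,0,0]],
    [[0,0,0],[0,0,0]],
    [[0,0,0],[0,0,0]],
    [[0,0,0],[0,0,0]],
    [[0,0,0],[0,0,0]]
  ],
  "fingers": 0,
  "grip_force": 45
}}

```text
t: 20.15
tool_pos: [632.2, -202.3, 28.8]
orientation: [179.8, 0.1, 116.4]
force: [0.5, 0.0, -0.4]
gripper_width: 0.25
```

{"fn": "send_rows", "kwargs": {
  "increments": [
    [[0,0,-0.3],[0,0,0]],
    [[0,0,-0.9],[0,0,0]],
    [[0,0,-1],[0,0,0]]
  ]
}}

```text
t: 20.52
tool_pos: [634.0, -203.1, 113.6]
orientation: [179.5, 0.4, 116.4]
force: [1.3, -0.3, -1.8]
gripper_width: 0.249
```

```bash
python3 - <<'E'
from h import *
o=r.observe();print(o['joints'],o['tool_pos'],o['orientation'])
plan([609,89.2,190],Rv(97.3))
E
```

```text
[-1.88181638e+01  3.63516611e+01  9.25341218e+01  8.70078246e-02
  5.04934357e+01 -4.53030631e+01] [ 634.04637013 -203.14325088  113.55897882] [179.51524086   0.39360958 116.42824638]
shift [ 3.4051  1.3543 -0.9675] turn [0.0015 0.0009 0.0531] calls 3.4050895018149108 rows dist 4.851328935203903 ang 1.7887855370531542
```

{"fn": "send_rows", "kwargs": {
  "increments": [
    [[0.5,0.2,-0.6],[0,0,0]],
    [[0.851,0.339,-0.9],[0,0,0]]
  ]
}}

```text
t: 20.78
tool_pos: [625.4, -128.5, 182.7]
orientation: [179.7, 0.2, 116.4]
force: [0.0, -0.4, -1.1]
gripper_width: 0.247
```

{"fn": "send_rows", "kwargs": {
  "increments": [
    [[0.851,0.339,0],[0,0,0]],
    [[0.851,0.339,0],[0,0,0]]
  ]
}}

```text
t: 21.02
tool_pos: [618.4, -53.2, 181.1]
orientation: [179.8, 0.1, 116.6]
force: [1.3, 0.4, -1.0]
gripper_width: 0.245
```

{"fn": "send_rows", "kwargs": {
  "increments": [
    [[0.851,0.339,0],[0,0,0]],
    [[0.851,0.339,0],[0,0,0]]
  ]
}}

```text
t: 21.28
tool_pos: [612.6, 19.0, 180.4]
orientation: [179.8, 0.1, 116.6]
force: [0.3, 0.4, -0.3]
gripper_width: 0.246
```

{"fn": "send_rows", "kwargs": {
  "increments": [
    [[0.851,0.339,0],[0,0,0.0531]],
    [[0.851,0.339,0],[0,0,0.0531]],
    [[0.851,0.339,0],[0,0,0.0531]]
  ]
}}

```text
t: 21.65
tool_pos: [607.3, 89.8, 180.3]
orientation: [179.8, 0.1, 97.5]
force: [-0.7, -0.8, -1.0]
gripper_width: 0.246
```

```bash
python3 - <<'E'
from h import *
o=r.observe();print(o['joints'],o['tool_pos'],o['orientation'])
plan([609,89,90],Rv(97.3))
a=r.grab_frame("top");s=r.grab_frame("scene")
up=lambda i,x,y,w,h,k:cv2.resize(i[y:y+h,x:x+w],None,fx=k,fy=k,interpolation=cv2.INTER_CUBIC)
c=px("scene",o['tool_pos']-[0,0,20])[0].astype(int);d=px("top",o['tool_pos']-[0,0,20])[0].astype(int)
cv2.imwrite('pics/s1.png',np.hstack([up(a,d[0]-40,d[1]-50,80,80,5),up(s,c[0]-40,c[1]-40,80,80,5)]))
E
```

```text
[ 7.33187348e+00  2.76674818e+01  9.75795354e+01 -7.67542440e-02
  5.45472268e+01 -1.05098441e-01] [607.28414172  89.81991621 180.34251849] [1.79794383e+02 6.30602753e-02 9.74812664e+01]
shift [-0.0117  0.0159  1.1294] turn [0.0006 0.0002 0.0005] calls 1.1293593096416505 rows dist 1.4458005023148668 ang 0.026293630192357736
```

View pics/s1.png

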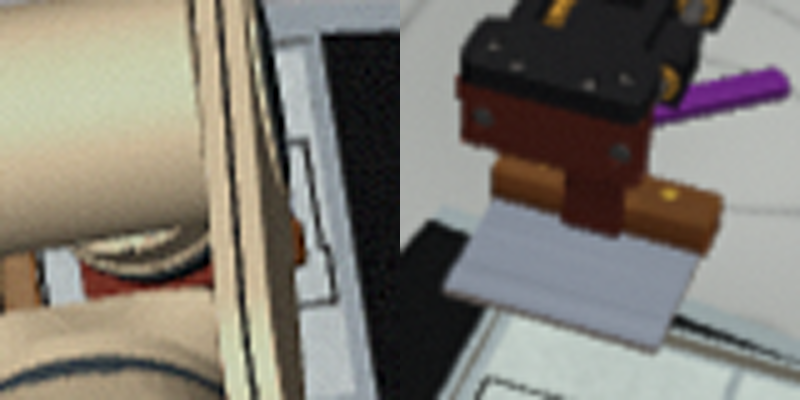

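The scraper is held level by the handle, blade pointing away from the robot. I'll lower it now.

{"fn": "send_rows", "kwargs": {
  "increments": [
    [[-0.012,0.016,0.6],[0,0,0]],
    [[-0.012,0.016,1],[0,0,0]],
    [[-0.012,0.016,1],[0,0,0]]
  ]
}}

```text
t: 22.12
tool_pos: [607.4, 87.3, 98.2]
orientation: [-179.9, 0.0, 97.3]
force: [-1.0, 0.4, -0.7]
gripper_width: 0.244
```

{"fn": "send_rows", "kwargs": {
  "increments": [
    [[0,0,0.25],[0,0,0]],
    [[0,0,0.4],[0,0,0]],
    [[0,0,0.43],[0,0,0]],
    [[0,0,0.43],[0,0,0]]
  ]
}}

```text
t: 22.62
tool_pos: [609.4, 89.1, 66.4]
orientation: [179.7, 0.0, 97.3]
force: [0.2, -0.5, -0.8]
gripper_width: 0.245
```

{"fn": "send_rows", "kwargs": {
  "increments": [
    [[0,0,0.02],[0,0,0]],
    [[0,0,0.035],[0,0,0]],
    [[0,0,0.035],[0,0,0]],
    [[0,0,0.035],[0,0,0]]
  ]
}}

```text
t: 23.12
tool_pos: [609.3, 89.0, 63.5]
orientation: [179.8, 0.0, 97.3]
force: [0.1, 0.2, -1.3]
gripper_width: 0.25
```

{"fn": "send_rows", "kwargs": {
  "increments": [
    [[0,0,0.005],[0,0,0]],
    [[0,0,0.005],[0,0,0]],
    [[0,0,0.005],[0,0,0]],
    [[0,0,0.005],[0,0,0]]
  ],
  "fingers": 0.55
}}

```text
t: 23.62
tool_pos: [609.4, 89.0, 63.1]
orientation: [179.8, 0.0, 97.3]
force: [-0.2, 0.3, 0.3]
gripper_width: 0.549
```

{"fn": "send_rows", "kwargs": {
  "increments": [
    [[0,0,-0.5],[0,0,0]],
    [[0,0,-1],[0,0,0]],
    [[0,0,-1],[0,0,0]]
  ]
}}

```text
t: 24.0
tool_pos: [611.1, 89.3, 146.3]
orientation: [179.4, 0.0, 97.3]
force: [0.2, 0.3, 0.1]
gripper_width: 0.548
```

```bash
python3 - <<'E'
from h import *
o=r.observe();print(o['joints'],o['tool_pos'],o['orientation'])
a=r.grab_frame("top")
# shaker grasp; jaws along X: yaw 90
plan([456.3,-142.4,190],Rv(97.3))
s=cv2.imread('pics/scene0.png')
# shaker top rim check in scene: project expected centre top & outline bounds
an=np.linspace(0,6.28,40);ring=lambda z:np.c_[456.3+26*np.cos(an),-142.4+26*np.sin(an),0*an+z]
p=px("scene",np.r_[ring(0),ring(55)]);print("pred scene x",p[:,0].min(),p[:,0].max(),"y max",p[:,1].max())
print("pred top",[f(px("top",ring(58)),0) for f in(np.min,np.max)])
cv2.imwrite('pics/sh.png',np.hstack([cv2.resize(s[215:260,285:330],None,fx=8,fy=8,interpolation=3),cv2.resize(a[245:290,342:387],None,fx=8,fy=8,interpolation=3)]))
E
```

```text
[ 7.22433219e+00  3.04119666e+01  9.83708248e+01 -4.98305019e-02
  5.06232952e+01 -5.41530391e-02] [611.1051635   89.26451558 146.25349403] [1.79406134e+02 3.94054753e-02 9.73096947e+01]
shift [-2.6269 -2.267  -0.585 ] turn [0.0011 0.0001 0.    ] calls 2.626885631825748 rows dist 4.504082416655202 ang 0.03847702191454831
pred scene x 295.1321465437084 315.6361118935695 y max 252.726416703558
pred top [array([353.6849, 255.0975]), array([375.4493, 276.8518])]
```

View pics/sh.png

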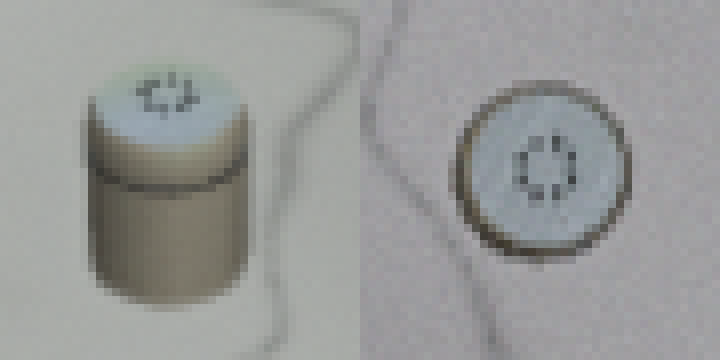

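{"fn": "send_rows", "kwargs": {
  "increments": [
    [[-0.876,-0.756,-0.45],[0,0,0]],
    [[-0.876,-0.756,-0.45],[0,0,0]],
    [[-0.876,-0.756,-0.45],[0,0,0]]
  ],
  "fingers": 1
}}

```text
t: 24.42
tool_pos: [556.3, 10.4, 178.3]
orientation: [179.8, 0.0, 97.2]
force: [-0.1, 0.3, 0.3]
gripper_width: 0.854
```

{"fn": "send_rows", "kwargs": {
  "increments": [
    [[-0.876,-0.756,0],[0,0,0]],
    [[-0.876,-0.756,0],[0,0,0]],
    [[-0.876,-0.756,0],[0,0,0]]
  ]
}}

```text
t: 24.8
tool_pos: [505.7, -65.8, 177.4]
orientation: [179.9, -0.0, 97.2]
force: [0.2, 0.5, -0.1]
gripper_width: 0.996
```

{"fn": "send_rows", "kwargs": {
  "increments": [
    [[-0.876,-0.756,0.5],[0,0,0]],
    [[-0.876,-0.756,0.5],[0,0,0]],
    [[-0.876,-0.756,0.5],[0,0,0]]
  ]
}}

```text
t: 25.18
tool_pos: [454.9, -142.6, 136.7]
orientation: [179.9, -0.1, 97.2]
force: [-0.6, -0.3, 0.7]
gripper_width: 1.0
```

```bash
python3 - <<'E'
from h import *
o=r.observe();print(o['joints'],o['tool_pos'],o['orientation'])
plan([456.3,-142.4,41],Rv(97.3))
E
```

```text
[-18.88184386  21.68449446 116.11528262   0.12264077  42.1569201
 -26.17093519] [ 454.92573688 -142.58133583  136.73380544] [ 1.79924861e+02 -5.48652423e-02  9.71982436e+01]
shift [-0.001   0.0158  1.1967] turn [ 0.0002 -0.0002 -0.0003] calls 1.1966938055184353 rows dist 1.5319014474036161 ang 0.0128882977801391
```

{"fn": "send_rows", "kwargs": {
  "increments": [
    [[0,0.016,0.6],[0,0,0]],
    [[0,0.016,1],[0,0,0]],
    [[0,0.016,1],[0,0,0]]
  ]
}}

```text
t: 25.55
tool_pos: [457.4, -140.8, 56.6]
orientation: [180.0, -0.1, 97.4]
force: [-0.5, 0.2, 0.5]
gripper_width: 0.999
```

{"fn": "send_rows", "kwargs": {
  "increments": [
    [[0,0,0.2],[0,0,0]],
    [[0,0,0.2],[0,0,0]]
  ]
}}

```text
t: 25.8
tool_pos: [457.8, -142.1, 42.3]
orientation: [179.8, 0.0, 97.3]
force: [-0.4, -0.1, 0.1]
gripper_width: 0.998
```

{"fn": "send_rows", "kwargs": {
  "increments": [
    [[0,0,0],[0,0,0]],
    [[0,0,0],[0,0,0]],
    [[0,0,0],[0,0,0]],
    [[0,0,0],[0,0,0]],
    [[0,0,0],[0,0,0]],
    [[0,0,0],[0,0,0]],
    [[0,0,0],[0,0,0]]
  ],
  "fingers": 0.4,
  "grip_force": 25
}}

```text
t: 26.68
tool_pos: [457.7, -142.6, 42.7]
orientation: [179.7, 0.1, 97.3]
force: [-0.1, -1.4, 6.3]
gripper_width: 0.586
```

{"fn": "send_rows", "kwargs": {
  "increments": [
    [[0,0,-0.4],[0,0,0]],
    [[0,0,-1],[0,0,0]],
    [[0,0,-1],[0,0,0]]
  ]
}}

```text
t: 27.05
tool_pos: [458.9, -143.0, 124.9]
orientation: [179.5, 0.2, 97.3]
force: [0.6, 0.3, -1.6]
gripper_width: 0.586
```

```bash
python3 - <<'E'
from h import *
o=r.observe();print(o['joints'],o['tool_pos'],o['orientation'])
plan([607.9,300.3,190],Rv(97.3))
E
```

```text
[-1.87729872e+01  2.30248971e+01  1.16271057e+02  1.10700117e-01
  4.01497617e+01 -2.61712151e+01] [ 458.88805821 -143.02974133  124.87152572] [179.4707456    0.17965063  97.31312848]
shift [ 5.2569  2.5605 -0.807 ] turn [0.0015 0.0005 0.    ] calls 5.256863736793717 rows dist 7.555448983649776 ang 0.05225113879692857
```

{"fn": "send_rows", "kwargs": {
  "increments": [
    [[0.4,0.2,-0.7],[0,0,0]],
    [[0.876,0.427,-0.85],[0,0,0]]
  ]
}}

```text
t: 27.3
tool_pos: [482.6, -68.4, 191.6]
orientation: [179.7, 0.1, 97.2]
force: [1.0, -0.6, -2.3]
gripper_width: 0.585
```

{"fn": "send_rows", "kwargs": {
  "increments": [
    [[0.876,0.427,0],[0,0,0]],
    [[0.876,0.427,0],[0,0,0]]
  ]
}}

```text
t: 27.55
tool_pos: [506.9, 8.0, 189.5]
orientation: [179.8, 0.0, 97.5]
force: [0.4, -1.1, -2.0]
gripper_width: 0.585
```

{"fn": "send_rows", "kwargs": {
  "increments": [
    [[0.876,0.427,0],[0,0,0]],
    [[0.876,0.427,0],[0,0,0]]
  ]
}}

```text
t: 27.8
tool_pos: [531.8, 81.1, 189.3]
orientation: [179.8, 0.0, 97.4]
force: [-0.0, -0.8, -1.6]
gripper_width: 0.584
```

{"fn": "send_rows", "kwargs": {
  "increments": [
    [[0.876,0.427,0],[0,0,0]],
    [[0.876,0.427,0],[0,0,0]]
  ]
}}

```text
t: 28.05
tool_pos: [556.9, 154.5, 189.6]
orientation: [179.8, 0.0, 97.4]
force: [-0.6, -0.0, -2.4]
gripper_width: 0.583
```

{"fn": "send_rows", "kwargs": {
  "increments": [
    [[0.876,0.427,0],[0,0,0]],
    [[0.876,0.427,0],[0,0,0]]
  ]
}}

```text
t: 28.3
tool_pos: [582.0, 228.0, 189.9]
orientation: [179.8, 0.1, 97.4]
force: [0.1, -0.3, -1.7]
gripper_width: 0.586
```

{"fn": "send_rows", "kwargs": {
  "increments": [
    [[0.876,0.427,0],[0,0,0]],
    [[0.876,0.427,0],[0,0,0]],
    [[0.876,0.427,0],[0,0,0]]
  ]
}}

```text
t: 28.68
tool_pos: [606.0, 299.9, 189.9]
orientation: [179.9, 0.1, 97.4]
force: [0.8, -0.4, -0.6]
gripper_width: 0.585
```

```bash
python3 - <<'E'
from h import *
o=r.observe();print(o['joints'],o['tool_pos'],o['orientation'])
plan([609,300.3,110],Rv(97.3))
E
```

```text
[25.3765541  31.86768607 88.66015629 -0.16197481 59.38108892 18.10097743] [606.03587891 299.85946376 189.91542877] [1.79870185e+02 1.04354077e-01 9.73578456e+01]
shift [0.0025 0.0352 0.999 ] turn [0.0004 0.0003 0.0002] calls 0.9990221882950856 rows dist 1.2795455035077818 ang 0.016481887237959632
```

{"fn": "send_rows", "kwargs": {
  "increments": [
    [[0,0.012,0.6],[0,0,0]],
    [[0,0.012,1],[0,0,0]],
    [[0,0.012,1],[0,0,0]]
  ]
}}

```text
t: 29.05
tool_pos: [605.4, 297.6, 108.1]
orientation: [-179.8, 0.2, 97.2]
force: [-0.6, -0.5, -2.3]
gripper_width: 0.583
```

{"fn": "send_rows", "kwargs": {
  "increments": [
    [[0,0,0.25],[0,0,0]],
    [[0,0,0.35],[0,0,0]],
    [[0,0,0.39],[0,0,0]],
    [[0,0,0.39],[0,0,0]],
    [[0,0,0.39],[0,0,0]]
  ]
}}

```text
t: 29.68
tool_pos: [608.3, 301.1, 80.4]
orientation: [179.7, 0.0, 97.3]
force: [0.2, -0.1, -1.7]
gripper_width: 0.585
```

{"fn": "send_rows", "kwargs": {
  "increments": [
    [[0,0,0.02],[0,0,0]],
    [[0,0,0.035],[0,0,0]],
    [[0,0,0.04],[0,0,0]],
    [[0,0,0.04],[0,0,0]]
  ]
}}

```text
t: 30.18
tool_pos: [608.0, 300.9, 76.7]
orientation: [179.8, 0.0, 97.3]
force: [-0.2, 0.2, 0.3]
gripper_width: 0.586
```

{"fn": "send_rows", "kwargs": {
  "increments": [
    [[0,0,0],[0,0,0]],
    [[0,0,0],[0,0,0]],
    [[0,0,0],[0,0,0]],
    [[0,0,0],[0,0,0]]
  ],
  "fingers": 0.95
}}

```text
t: 30.68
tool_pos: [608.1, 300.8, 76.6]
orientation: [179.8, 0.0, 97.3]
force: [0.1, 0.3, 0.1]
gripper_width: 0.945
```

{"fn": "send_rows", "kwargs": {
  "increments": [
    [[0,0,-0.5],[0,0,0]],
    [[0,0,-1],[0,0,0]],
    [[0,0,-1],[0,0,0]]
  ]
}}

```text
t: 31.05
tool_pos: [609.8, 301.8, 160.3]
orientation: [179.4, -0.1, 97.3]
force: [-0.1, 1.0, -0.9]
gripper_width: 0.95
```

```bash
python3 - <<'E'
from h import *
o=r.observe();print(o['joints'],o['tool_pos'],o['orientation'])
plan([451,209,150],Rv(172))
E
```

```text
[25.38041264 33.99309523 89.35416842 -0.13107931 56.05447874 18.14079245] [609.76262855 301.84820875 160.34585868] [ 1.79397452e+02 -8.21893194e-02  9.73126799e+01]
shift [-0.8987 -2.1173  0.1058] turn [ 0.0016  0.0009 -0.2075] calls 2.117346961942881 rows dist 2.9473632477429823 ang 6.980361406181536
```

{"fn": "send_rows", "kwargs": {
  "increments": [
    [[-0.3,-0.706,-0.1],[0,0,0]],
    [[-0.3,-0.706,-0.1],[0,0,0]]
  ]
}}

```text
t: 31.3
tool_pos: [549.4, 267.1, 162.3]
orientation: [-179.8, 0.2, 97.3]
force: [0.4, 0.9, 0.5]
gripper_width: 0.955
```

{"fn": "send_rows", "kwargs": {
  "increments": [
    [[-0.3,-0.706,0],[0,0,0]],
    [[-0.3,-0.706,0],[0,0,0]]
  ]
}}

```text
t: 31.55
tool_pos: [496.9, 236.5, 162.2]
orientation: [-179.8, 0.2, 97.3]
force: [0.3, 0.8, -0.2]
gripper_width: 0.948
```

{"fn": "send_rows", "kwargs": {
  "increments": [
    [[-0.3,-0.706,0],[0,0,0]],
    [[-0.3,-0.706,0],[0,0,0]],
    [[-0.3,-0.706,0],[0,0,0]]
  ]
}}

```text
t: 31.92
tool_pos: [450.3, 208.6, 164.2]
orientation: [179.7, 0.0, 97.3]
force: [0.8, 0.3, -0.0]
gripper_width: 0.948
```

```bash
python3 - <<'E'
from h import *
o=r.observe();print(o['joints'],o['tool_pos'],o['orientation'])
plan([451,209,91],Rv(97.3))
a=r.grab_frame("top");s=r.grab_frame("scene")
up=lambda i,x,y,w,h,k:cv2.resize(i[y:y+h,x:x+w],None,fx=k,fy=k,interpolation=cv2.INTER_CUBIC)
cv2.imwrite('pics/p2.png',np.vstack([up(a,150,150,155,60,4)[:,:620],up(s,310,250,155*4//4,90,4)[:,:620]]))
E
```

```text
[ 23.53695669  20.22410808 113.0680272   -0.1394597   46.3738643
  16.32660333] [450.30945342 208.57269584 164.23033843] [1.79651014e+02 3.54753185e-03 9.73062685e+01]
shift [0.0043 0.0037 0.9154] turn [0.001 0.    0.   ] calls 0.9154182747143071 rows dist 1.1717574531573827 ang 0.03262243208018304
```

View pics/p2.png

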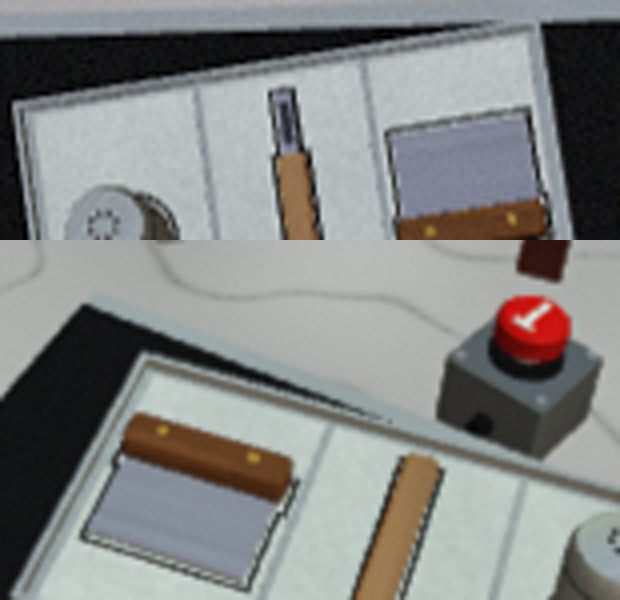

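Scraper and knife fill their outlines, and the stop's head is down. I'll check the shaker numerically, then descend on the head.

```bash
python3 - <<'E'
from h import *
print(pt("top",(175.6,205.1),97), px("top",[[608,300.5,97]]))
E
```

```text
[609.13023664 300.61805917  97.        ] [[175.64937915 205.57280027]]
```

{"fn": "send_rows", "kwargs": {
  "increments": [
    [[0.004,0.004,0.5],[0,0,0]],
    [[0.004,0.004,0.85],[0,0,0]],
    [[0.004,0.004,0.9],[0,0,0]],
    [[0.004,0.004,0.9],[0,0,0]]
  ]
}}

```text
t: 32.52
tool_pos: [450.2, 208.6, 92.2]
orientation: [179.7, 0.0, 97.3]
force: [0.8, -0.0, 0.8]
gripper_width: 0.952
```

{"fn": "send_rows", "kwargs": {
  "increments": [
    [[0,0,0],[0,0,0]],
    [[0,0,0],[0,0,0]],
    [[0,0,0],[0,0,0]],
    [[0,0,0],[0,0,0]],
    [[0,0,0],[0,0,0]],
    [[0,0,0],[0,0,0]],
    [[0,0,0],[0,0,0]],
    [[0,0,0],[0,0,0]]
  ],
  "fingers": 0.3,
  "grip_force": 12
}}

```text
t: 33.52
tool_pos: [452.0, 208.8, 92.7]
orientation: [179.4, -0.0, 97.3]
force: [7.0, -1.0, -1.3]
gripper_width: 0.447
```

{"fn": "send_rows", "kwargs": {
  "increments": [
    [[0,0,0],[0,0,0.03]],
    [[0,0,0],[0,0,0.06]],
    [[0,0,0],[0,0,0.09]],
    [[0,0,0],[0,0,0.11]],
    [[0,0,0],[0,0,0.13]],
    [[0,0,0],[0,0,0.15]],
    [[0,0,0],[0,0,0.165]],
    [[0,0,0],[0,0,0.17]],
    [[0,0,0],[0,0,0.17]]
  ]
}}

```text
t: 34.65
tool_pos: [450.6, 208.9, 92.6]
orientation: [179.8, -0.4, 36.2]
force: [2.5, 4.2, 5.3]
gripper_width: 0.441
```

```bash
python3 - <<'E'
from h import *
o=r.observe();print(o['tool_pos'],o['orientation'],o['force'],o['moment'],o['joints'])
E
```

```text
[450.56649824 208.925796    92.59193877] [179.82295054  -0.3644685   36.18400281] [2.52786265 4.17923095 5.28421714] [ 0.78998349 -0.3525686   0.09379477] [ 23.55792097  27.52345748 114.89440258  -0.15402999  37.18788468
  77.49687017]
```

Turned 61°. Next I'll release, rise and check.

{"fn": "send_rows", "kwargs": {
  "increments": [
    [[0,0,0],[0,0,0]],
    [[0,0,0],[0,0,0]],
    [[0,0,0],[0,0,0]],
    [[0,0,0],[0,0,0]],
    [[0,0,0],[0,0,0]]
  ],
  "fingers": 0.95
}}

```text
t: 35.28
tool_pos: [449.2, 208.1, 91.8]
orientation: [179.9, -0.2, 36.1]
force: [0.6, 1.0, 0.0]
gripper_width: 0.945
```

{"fn": "send_rows", "kwargs": {
  "increments": [
    [[0,0,-0.4],[0,0,0]],
    [[0,0,-1],[0,0,0]],
    [[0,0,-1],[0,0,0]]
  ]
}}

```text
t: 35.65
tool_pos: [451.0, 209.1, 175.0]
orientation: [179.8, -0.6, 36.1]
force: [-0.3, 0.7, 0.1]
gripper_width: 0.949
```

{"fn": "send_rows", "kwargs": {
  "increments": [
    [[-0.5,0,-0.8],[0,0,0]],
    [[-1,0,-0.8],[0,0,0]],
    [[-1,0,-0.8],[0,0,0]],
    [[-1,0,-0.8],[0,0,0]]
  ]
}}

```text
t: 36.15
tool_pos: [384.4, 161.2, 235.3]
orientation: [179.9, -0.2, 36.1]
force: [-0.6, -0.4, 0.2]
gripper_width: 0.947
```

```bash
python3 - <<'E'
from h import *
o=r.observe();print(o['t'],o['tool_pos'],o['force'],o['joint_velocities'])
a=r.grab_frame("top");s=r.grab_frame("scene")
up=lambda i,x,y,w,h,k:cv2.resize(i[y:y+h,x:x+w],None,fx=k,fy=k,interpolation=cv2.INTER_CUBIC)
cv2.imwrite('pics/p3.png',up(s,310,245,160,140,4))
E
```

```text
36.15 [384.40449078 161.21176414 235.26444111] [-0.62821529 -0.44081865  0.17383905] [ 0.16771637  1.15497647 -1.00393488 -0.03248616  0.2130742  -0.04431501]
```

View pics/p3.png

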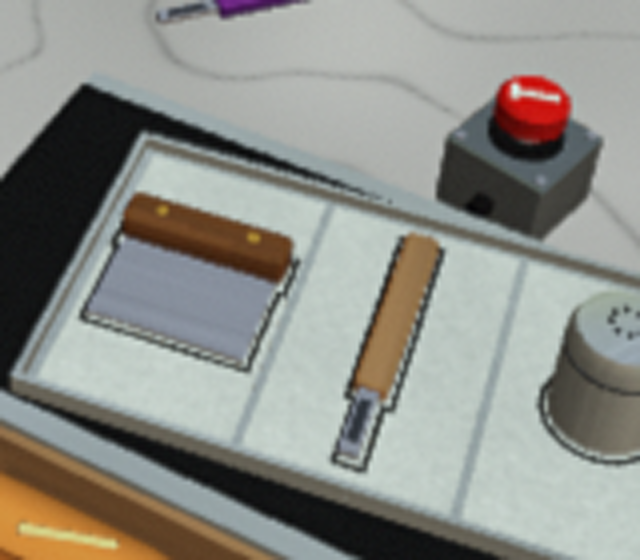

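```bash
python3 - <<'E'
from h import *
f=lambda x,y,oy:pt("scene",(310+(x+.5)/4-.5,oy+(y+.5)/4-.5),80)
for a,b in((f(523,326-240,250),f(549,307-240,250)),(f(514,93,245),f(558,98,245))):
    d=b-a;print(np.degrees(np.arctan2(d[1],d[0])),np.linalg.norm(d))
# automatic: principal axis of white pixels on head
s=r.grab_frame("scene");o=cv2.imread('pics/scene0.png')
for im in(o,s):
    z=im[258:285,430:458].astype(int);m=(z.min(2)>110)&(cv2.cvtColor(im,cv2.COLOR_BGR2HSV)[258:285,430:458,2]>150);print(m.sum())
E
```

```text
162.02889915016652 23.813729228030848
110.82562494854159 23.614848302137858
246
303
```

```bash
python3 - <<'E'
from h import *
def ax(im,n,z):
    c=px(n,[[450.8,208.8,z]])[0];x,y=np.round(c).astype(int)
    w=im[y-9:y+10,x-9:x+10].astype(float);hsv=cv2.cvtColor(w.astype(np.uint8),cv2.COLOR_BGR2HSV)
    red=(((hsv[...,0]<10)|(hsv[...,0]>170))&(hsv[...,1]>60)).astype(np.uint8)
    k=max(cv2.findContours(red,0,2)[0],key=cv2.contourArea);full=cv2.drawContours(np.zeros_like(red),[cv2.convexHull(k)],-1,1,-1)
    g=w[...,1]*cv2.erode(full,np.ones((3,3)));g[g<80]=0
    yy,xx=np.nonzero(g);W=g[yy,xx];P=np.array([pt(n,(a+x-9,b+y-9),z)[:2] for a,b in zip(xx,yy)])
    m=np.average(P,axis=0,weights=W);D=P-m;C=(D.T*W)@D;e,v=np.linalg.eigh(C);d=v[:,1]
    t=D@d;sk=(W*t**3).sum();print(n,len(W),"axis",np.degrees(np.arctan2(d[1],d[0]))%180,"ratio",e[1]/e[0],"skew",sk)
    print(w[...,1].astype(int)) if n=="top" else 0
ax(cv2.imread('pics/top0.png'),"top",88);ax(r.grab_frame("top"),"top",80)
ax(cv2.imread('pics/scene0.png'),"scene",88);ax(r.grab_frame("scene"),"scene",80)
E
```

```text
top 36 axis 163.83986093524854 ratio 11.084625576867918 skew 1212763.7521742776
[[141 102  85  90  90  92  87  89  93  88  89  87  92  92  91  92  92  86
   87]
 [136  91  88  90  89  71  67  58  60  59  62  61  64  62  81  79  93  88
   88]
 [131  89  86  91  73  36  34  19  18  15  14  12  22  29  49  47  71  87
   92]
 [112  85  78  62  28  26  21  80  77  52  28  22  16  17   7  16  37  63
   88]
 [ 96  90  55  20  24  26  22 144 182 169 162 135  46  19  14  10  18  25
   70]
 [ 95  68  26  22  32  36  24 106 165 213 205 207  89  34  24  19   6  24
   33]
 [ 92  41  31  34  24  33  24  16 136 212 139 153  65  32  28  16   8  11
   25]
 [ 82  26  28  27  27  27  32  16 159 199  71  19  21  25  36  20  13  12
   31]
 [ 64  28  33  31  32  30  26  43 194 187  56  20  33  31  32  24  16   8
   21]
 [ 49  24  28  32  34  34  23  86 216 141  37  23  31  28  36  26  20  11
   26]
 [ 51  29  35  26  27  26  19 140 219  80  29  31  27  32  35  27  15  12
   22]
 [ 54  19  32  29  29  35  10 188 201  62  31  28  33  31  30  23  12   7
   31]
 [ 75  27  29  31  30  27  41 213 145  44  28  3
[... 1598 characters left out ...]
 127  60 183 101  37  24  16  21  28  33  17
   36]
 [190 105  37 185 190 184 194 147  67 146 104  58  20  25  22  23  39  25
   39]
 [190 164  37 162 189 190 196 163  71 119 152  80  23  26  16  24  31  40
   41]
 [187 197  50 110 184 186 186 182  98  90 198  89  31  27  19  20  22  44
   24]
 [190 190  90  94 184 188 188 193 126  55 199  90  35  39  21  23  19  41
   21]
 [188 193 113  64 183 190 187 192 145  62 163 114  59  43  42  26  23  29
   25]
 [187 193 138  26 159 186 190 193 169  66 129 173  89  32  58  24  26  20
   15]]
scene 33 axis 158.40941971794498 ratio 3.9333769388651847 skew 747558.5064311926
scene 38 axis 100.73022362079757 ratio 9.197753981995803 skew 1923782.8491669088
```

The automatic measurements give 58–63° of head rotation against the 48.7° needed. Nothing is touching the robot, so I'll hand in.

```bash
python3 - <<'E'
from h import *
r.finish_job();print(r.observe()['t'])
E
```

```text
the job is handed in; nothing more can be done
the job is handed in; nothing more can be done
```

I pressed the stop fully down first. Then I set the knife, scraper and shaker on their outlines and let go, turned the head clockwise, backed the arm clear and handed the job in at about 36.5 s. No verdict was reported.

**Last checks:**
- **Tools:** In the last picture all three lie in their outlines, pointing as drawn. The shaker measured about 1–2 mm from its spot.
- **Stop:** It bottomed out at 31 N when pressed, and the picture taken before the turn showed it still down.
- **Head turn:** The gripper turned 61°. Automatic mask measurements gave 58–63° of head rotation. Two rougher readings gave 51° (points picked by hand) and about 55° (the arm partly covered the top view). All are above the required 48.7° (0.85 rad).
- **Arm:** The force reading was near zero when I handed in.

**What went wrong or was not checked:**
- On the first approach to the knife, joint 6 came within 0.2° of its range limit. I flipped the tool half a turn and carried on.
- I did not measure the other things on the table again at the end. The tool paths were planned clear of them.

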